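# Snug the dough scraper in the edge-dressing clamp

### The job

The dough scraper lies on the sloping wooden bed of the little screw clamp, ready to have its edge dressed. Turn the orange wing handle clockwise until the rubber pad meets the blade, then snug it by feel, about a sixth of a turn past the first touch, so that the scraper is held firmly but not crushed, and let go. Leave the scraper lying where it is and do not disturb the bell, the honey jar or the salt shaker.

Things in the scene. Friction and masses are not known exactly. Their poses are not given: they have to be found in the camera images.
- handle_grip (a point): centre of the orange wing handle: a straight bar 64 mm long, 13 mm thick, 24 mm high, turning with the handle. z: the screw axis, out of the handle (up, leaning 25 degrees from vertical towards the clamp's front, the robot's side); y: along the bar; x: through its thickness. To be gripped across its thickness, fingers along -z; the nut on the grey arch stands 55 mm below this point at handle 0
- handle (a joint): turn of the handle (rad), growing clockwise seen from its outer end; drives pad and handle down along the screw by 4 mm per rad (25 mm a turn). Takes 0.12 N m while the pad is clear and about 0.17 N m when snug, range -0.3 to 6, stays where it is left. The arch's height is set by hand, so the angle at which the pad touches varies, about 2 to 3.5 rad
- pad_stem (a joint): how far the pad's brass stem is pushed back into the steel spindle against a spring (m): 0 while the pad is clear (11 mm of brass in sight), growing by 4 mm per rad of handle after the first touch; the spring takes 3 N per mm and has 10 mm of travel
- pad_face (a point): centre of the lower face of the black rubber pad, 28 mm across, that hangs under the grey arch on the spindle; z along the screw axis, away from the blade
- pad: the rubber pad itself; its origin lies on the screw axis 13 mm beyond its lower face
- blade_spot (a point): the point on the upper face of the scraper's blade under the pad; z square to the blade
- scraper: dough scraper, 94 x 139 x 27 mm, steel blade 2 mm thick with a wooden back, loose, lying on the bed with the wooden back uphill and its ends resting against two steel pins; origin under its middle
- jig: the clamp's wooden foot and sloping bed, foot 112 x 170 mm, fixed to the table; origin at the table under the point where the screw axis meets the bed (75 mm up), front to its -x; the bed slopes 25 degrees down to the front
- bell: counter bell, chrome dome on a dark foot, 74 mm across, 52 mm high, loose; origin under its middle
- honey: small glass jar with red lid, 62 mm across, 86 mm high, loose; origin under its middle
- salt: salt shaker, 44 mm across, 90 mm high, loose; origin under its middle

How it is judged (in metres and radians):
At the end, for the whole second after the job is handed in: The pad presses on the scraper's blade with 5 to 26 N (2 to 8 mm of spring, 0.5 to 2 rad of handle past the first touch), the handle stands still, and the scraper lies within 8 mm of where it was (contact force between pad and scraper between 5 and 26 N and velocity of joint handle between -0.05 and 0.05 rad/s and distance of scraper from where it was at the start of the episode below 0.008 m).
It fails at once if the pad is driven on to the blade with more than 40 N (contact force between pad and scraper above 40 N).
It fails at once if the scraper is shifted by more than 15 mm (distance of scraper from where it was at the start of the episode above 0.015 m).
It fails at once if the bell, the honey jar or the salt shaker is moved by more than 25 mm (distance of any of bell, honey, salt from where it was at the start of the episode above 0.025 m).
It also fails if it takes over 64 s, if anything falls off the work surface, if the arm or the gripper's body presses on something with over 40 N, if the wrist force passes 120 N, or if a joint passes its speed limit or range.

### The arm

A 6-joint arm with a two-finger parallel gripper is mounted at the origin on a cart in front of the work surface, level with it; the furniture and walls round the work are solid. World frame = base frame: x ahead of the robot, y to its left, z up, the work surface at z = 0. Lengths are in mm, angles in rad, forces in N, time in s.
With the tool pointing down it reaches from about 350 to 975 mm from the base axis. Payload 7.1 kg.
Tool frame: the origin (TCP) lies on the mounting face of the last link; the fingertips stand 182 mm ahead of it and the grasp point (between the pads) lies 163 mm ahead of it (ctrl.tcp_to_tips is the distance from the TCP to the fingertips, in mm); z points along the fingers, y is the direction in which the jaws open and shut (so a half turn about z gives the same grasp; the last joint's range is limited). The gripper opens to 88 mm and grips with 3 to 60 N. Pads are 20 mm wide; open, the fingers measure 115 mm over their backs; the gripper's body (75 mm by 178 mm) begins 61 mm behind the grasp point.
Start: joints at [-1.325, 0.423, 1.63, -0, 1.089, -0.019], TCP at [163.592, -603.195, 404.675] pointing down, gripper open.
Joint ranges: [-3, 3], [-0.9, 2.11], [0.09, 2.58], [-1.31, 4.45], [0.11, 2.69], [-2.54, 2.54]. Speed limits (rad/s): [2.39, 2.39, 3.01, 3.14, 3.14, 3.14].

### API

Orientations are given as a rotation vector (axis times angle).
In Python, from workcell import ctrl gives the robot as it stands. The module is installed in compiled form; this text tells all that it offers.
- The arm moves only by the tool send_rows, never from a script. Its argument "commands" is a list of rows, each an object with "translation": the shift along the world's x, y, z normalised to -1 to 1, where 1 is 0.1 m, a list of three; "twist": the turn, a rotation vector about the world's x, y, z normalised to -1 to 1, where 1 is 0.5 rad, a list of three. A call has exactly 10 rows; each row is the pose to reach, as a shift and turn from the pose commanded when the call began; what a row does not reach only later rows make up. A row lasts 1/10 s, in which the tool goes at most 50 mm and 8.59 degrees, less where a joint would pass 70% of its speed; a pose out of reach is approached as far as the arm can. A call with a number of a shift or a turn outside -1 to 1 is refused whole. A call with a gripper value outside its range is refused whole. "grip" is the closure, from -1 (fully open) to 1 (shut), set as the call begins (left out, the last holds). The fingers move at their own pace and stop on an object; the grip force is fixed at half the most. Time passes only in rows, so rows that repeat a pose let the fingers close, or fill a call up. It gives the time, the measured TCP pose, the force and the opening at its end, in the units of the state.
- ctrl.get_obs(): the state, without advancing time (a new reading comes with each control period).
- ctrl.get_image(name): name is "scene" or "top" or "wrist"; returns a dict with "img" (384x512x3 uint8, red, green, blue), "intrinsics" (3x3 intrinsics, pixels), "cam_to_world" (4x4, takes a point from camera to world coordinates). Camera axes: x right, y down, z forward; pixel columns grow to the right and rows downward; lengths in mm; the calibration is good to about 2 mm. The wrist camera is an equidistant fisheye: a pixel r from the principal point sees the ray r / f radians off the axis. A picture is of the moment at which its call begins. There is no depth.
- ctrl.close_job(): hands the job in, once; it reports no verdict.
The state is a dict: "t": time; "qpos": joint angles; "qvel": joint speeds; "joint_torque": joint torques, N m; "ee_pos": TCP position; "orientation": TCP orientation; "ft_force": force on the tool from outside, world axes, zero at the start; "moment": the same for the moment, N m; "width": finger opening in mm.
Only numpy, scipy, OpenCV 4.12 (cv2) and the standard library are available. Lean on these libraries where they do the work, as an engineer would, in place of code of your own. Each camera call takes 0.05 s, during which the arm holds its last target. There are 200 camera calls.

## Working session

There is one attempt and no reset: what is moved stays moved. The work goes in short steps, Python scripts to look and compute and a tool call to move; the robot and the scene stay as the last step left them, time stands still between calls to the robot, and variables do not carry over. Pictures are saved under pics/ and viewed, about 8 in all and at most 12, crops included, and the job is handed in when it is done.

Besides the shell and the picture viewer there is one more tool, called as name(argument=value, ...) on one line, values as JSON. send_rows: Moves the arm, as the interface text tells. Its arguments: {"type":"object","properties":{"commands":{"type":"array","items":{"type":"object","properties":{"translation":{"type":"array","items":{"type":"number"}},"twist":{"type":"array","items":{"type":"number"}}}}},"grip":{"type":"number"}},"required":["commands"]}

```bash
mkdir -p pics; python3 - <<'E'
from workcell import ctrl
import cv2,numpy as np,pickle
o=ctrl.get_obs();print({k:np.round(v,3) for k,v in o.items()})
ims={n:ctrl.get_image(n) for n in("scene","top","wrist")}
pickle.dump(ims,open('ims0.pkl','wb'))
for n,d in ims.items(): print(n,np.round(d['intrinsics'],1).tolist(),np.round(d['cam_to_world'],3).tolist())
a=[cv2.resize(ims[n]['img'][:,:,::-1],(800,600)) for n in("scene","top")]
cv2.imwrite('pics/s0.png',a[0]);cv2.imwrite('pics/t0.png',a[1])
E
```

```text
{'t': np.float64(0.0), 'qpos': array([-1.325,  0.424,  1.631, -0.   ,  1.089, -0.019]), 'qvel': array([-0.002,  0.001, -0.   ,  0.001, -0.   , -0.001]), 'joint_torque': array([ 0.0000e+00, -5.4462e+01, -2.7367e+01,  6.4000e-02,  2.3000e-02,
       -0.0000e+00]), 'ee_pos': array([ 163.524, -602.955,  403.923]), 'orientation': array([-3.113, -0.414,  0.   ]), 'ft_force': array([-0.078,  0.341,  0.174]), 'moment': array([-0.014,  0.001,  0.013]), 'width': np.float64(87.632)}
scene [[360.2, 0.0, 257.9], [0.0, 360.2, 194.0], [0.0, 0.0, 1.0]] [[-0.831, -0.222, 0.51, 213.68], [-0.557, 0.335, -0.76, 736.432], [-0.002, -0.915, -0.402, 475.395], [0.0, 0.0, 0.0, 1.0]]
top [[398.0, 0.0, 258.6], [0.0, 398.0, 190.0], [0.0, 0.0, 1.0]] [[-0.017, -0.998, 0.062, 605.621], [-1.0, 0.018, 0.023, 74.825], [-0.025, -0.061, -0.998, 997.064], [0.0, 0.0, 0.0, 1.0]]
wrist [[297.3, 0.0, 257.1], [0.0, 297.3, 194.6], [0.0, 0.0, 1.0]] [[0.261, -0.924, -0.281, 241.179], [-0.965, -0.25, -0.074, -582.066], [-0.002, 0.29, -0.957, 384.352], [0.0, 0.0, 0.0, 1.0]]
```

View pics/s0.png

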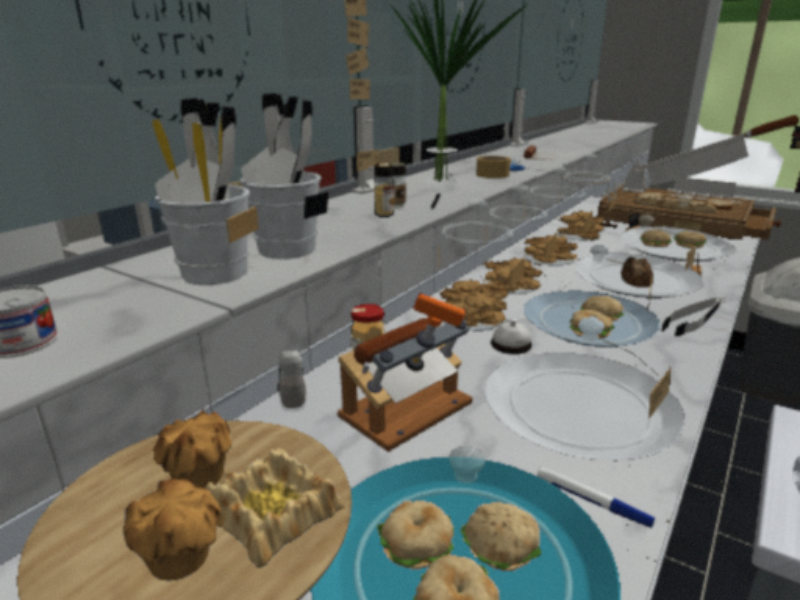

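View pics/t0.png

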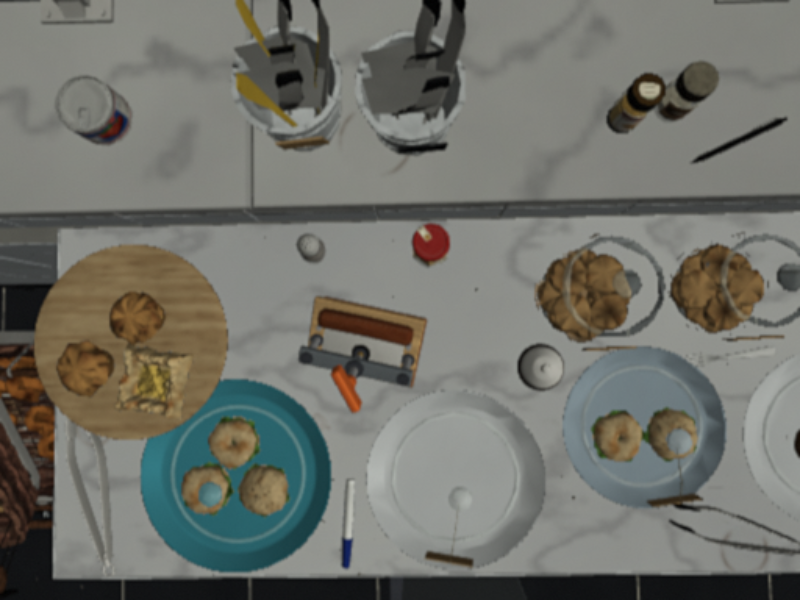

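The pictures show the clamp with its orange bar at about (346,388) top / (440,309) scene in 800x600 pixels. The salt is at top (311,247), the honey at (430,242) and the bell at (541,367). Next I triangulate the bar and the arch.

```bash
cat > h.py <<'E'
import numpy as np,cv2
def ray(d,uv,fish=False):
    K=d['intrinsics'];T=np.array(d['cam_to_world'])
    x=(uv[0]-K[0][2])/K[0][0];y=(uv[1]-K[1][2])/K[1][1]
    if fish:
        r=np.hypot(x,y);v=np.array([x/r*np.sin(r),y/r*np.sin(r),np.cos(r)])
    else: v=np.array([x,y,1.]);v/=np.linalg.norm(v)
    return T[:3,3],T[:3,:3]@v
def plane(d,uv,z,fish=False):
    o,v=ray(d,uv,fish);return o+v*(z-o[2])/v[2]
def tri(rays):
    A=0;b=0
    for o,v in rays:
        P=np.eye(3)-np.outer(v,v);A=A+P;b=b+P@o
    p=np.linalg.solve(A,b)
    return p,[np.linalg.norm((np.eye(3)-np.outer(v,v))@(p-o)) for o,v in rays]
def orange(img,box=None):
    h=cv2.cvtColor(img,cv2.COLOR_RGB2HSV)
    m=cv2.inRange(h,(4,190,130),(14,255,255))
    if box: 
        z=np.zeros_like(m);x0,y0,x1,y1=box;z[y0:y1,x0:x1]=m[y0:y1,x0:x1];m=z
    n,l,s,c=cv2.connectedComponentsWithStats(m)
    i=1+np.argmax(s[1:,4]);return (l==i).astype(np.uint8),s[i],c[i]
E
python3 - <<'E'
from h import *
import pickle
ims=pickle.load(open('ims0.pkl','rb'))
box={'top':(200,220,245,275),'scene':(255,180,310,215)}
R={}
for n in box:
    m,s,c=orange(ims[n]['img'],box[n]);r=cv2.minAreaRect(cv2.findNonZero(m))
    b=cv2.boxPoints(r);print(n,s,c,np.round(b,1).tolist())
    e=sorted([((b[i]+b[(i+1)%4])/2,np.linalg.norm(b[i]-b[(i+1)%4])) for i in range(4)],key=lambda t:t[1])[:2]
    ends=sorted([x[0] for x in e],key=lambda p:p[1]);print(ends);R[n]=(c,ends)
p,e=tri([ray(ims[n],R[n][0]) for n in box]);print('centre',p,e)
f=800/512
# jig rear top corners; nuts etc
P=lambda n,u,v:ray(ims[n],((u/f),(v/f)))
for n,(a,b) in {'nut':((358,366),(416,350)),'armL':((306,355),(376,383))}.items(): print(n,tri([P('top',*a),P('scene',*b)]))
for n,uv,z in [('bed rear L',(316,297),100),('bed rear R',(426,318),100),('salt',(311,247),90),('honey',(430,242),86),('bell',(541,367),52)]:
    print(n,plane(ims['top'],(uv[0]/f,uv[1]/f),z))
c=np.vstack([cv2.resize(ims['top']['img'][170:280,180:290],(560,560),interpolation=2)])
d=cv2.resize(ims['scene']['img'][170:290,200:320],(560,560),interpolation=2)
# honest crop, side by side within 800 wide
o=np.hstack([cv2.resize(c,(400,400)),cv2.resize(d,(400,400))])[:,:,::-1];cv2.imwrite('pics/c0.png',o)
E
```

```text
top [213 236  18  27 208] [222.00480769 248.60576923] [[212.10000610351562, 238.6999969482422], [221.3000030517578, 233.60000610351562], [234.8000030517578, 257.79998779296875], [225.5, 262.8999938964844]]
[array([216.70287, 236.16512], dtype=float32), array([230.14626, 260.36322], dtype=float32)]
scene [268 189  29  13  79] [282.6835443  194.69620253] [[267.3999938964844, 190.6999969482422], [268.3999938964844, 188.0], [297.0, 198.39999389648438], [296.0, 201.10000610351562]]
[array([267.8832 , 189.32117], dtype=float32), array([296.46713, 199.71533], dtype=float32)]
centre [537.14481251 169.32624713 187.65778034] [np.float64(1.2475106287525013), np.float64(1.2475106287524693)]
nut (array([568.44524134, 166.01851436, 110.90468598]), [np.float64(6.108816309814213), np.float64(6.108816309814329)])
armL (array([582.69687933, 242.29552554,  93.27098577]), [np.float64(3.853388184750372), np.float64(3.8533881847504943)])
bed rear L [663.31272676 223.67130363 100.        ]
bed rear R [630.04782885  64.78677243 100.        ]
salt [737.95747612 232.12116498  90.        ]
honey [742.36311041  56.59360232  86.        ]
bell [ 554.61523412 -107.2336212    52.        ]
```

View pics/c0.png

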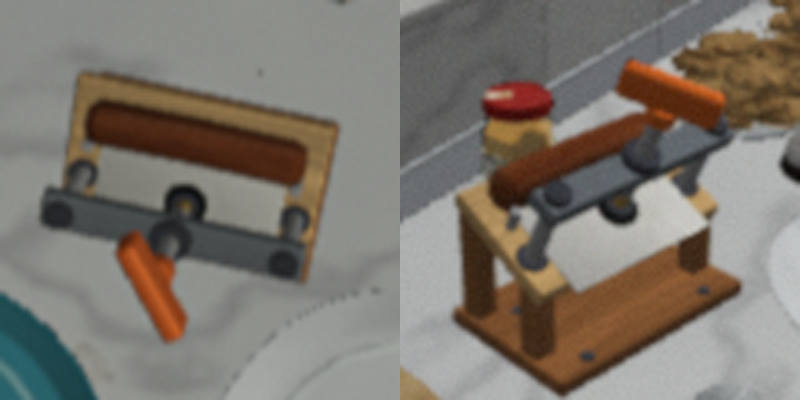

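```bash
python3 - <<'E'
from h import *
import pickle
ims=pickle.load(open('ims0.pkl','rb'))
for uv in [(248.6,287.6),(302,255.5),(217,263.6)]: print('foot',plane(ims['scene'],uv,0))
box={'top':(205,228,240,272),'scene':(260,184,302,214)}
R={}
for n in box:
    x0,y0,x1,y1=box[n];im=ims[n]['img'];h=cv2.cvtColor(im,cv2.COLOR_RGB2HSV)
    m=cv2.inRange(h,(3,195,70),(14,255,255));z=m*0;z[y0:y1,x0:x1]=m[y0:y1,x0:x1]
    ol,s,c=None,None,None
    k,l,s,c=cv2.connectedComponentsWithStats(z);i=1+np.argmax(s[1:,4])
    q=cv2.findNonZero((l==i).astype(np.uint8)); r=cv2.minAreaRect(q);print(n,s[i],c[i],r,np.round(cv2.boxPoints(r),1).tolist())
    R[n]=(np.array(r[0]),np.round(cv2.boxPoints(r),1))
print(tri([ray(ims[n],R[n][0]) for n in box]))
for n in box:
    b=R[n][1];e=sorted([((b[i]+b[(i+1)%4])/2,np.linalg.norm(b[i]-b[(i+1)%4])) for i in range(4)],key=lambda t:t[1])[:2]
    R[n]=sorted([x[0] for x in e],key=lambda p:p[1])
# near end in top (row larger) = ? try both pairings
for pr in ((0,0,1,1),(0,1,1,0)):
    A=tri([ray(ims['top'],R['top'][pr[0]]),ray(ims['scene'],R['scene'][pr[1]])]);B=tri([ray(ims['top'],R['top'][pr[2]]),ray(ims['scene'],R['scene'][pr[3]])])
    print(A,B,np.linalg.norm(A[0]-B[0]))
E
```

```text
foot [5.65772237e+02 2.47470355e+02 5.68434189e-14]
foot [5.29098378e+02 8.07105528e+01 5.68434189e-14]
foot [ 6.74986953e+02  2.17574209e+02 -5.68434189e-14]
top [213 235  17  28 220] [221.52272727 247.60454545] ((222.95285034179688, 247.41510009765625), (29.429960250854492, 10.587015151977539), 60.945396423339844) [[211.1999969482422, 237.10000610351562], [220.39999389648438, 232.0], [234.6999969482422, 257.70001220703125], [225.5, 262.79998779296875]]
scene [266 189  31  19 327] [280.6146789  198.71865443] ((279.96575927734375, 200.4246826171875), (30.430702209472656, 15.098309516906738), 20.556045532226562) [[263.1000061035156, 202.1999969482422], [268.3999938964844, 188.0], [296.8999938964844, 198.6999969482422], [291.6000061035156, 212.8000030517578]]
(array([540.26339047, 169.91933258, 174.59450768]), [np.float64(0.8342527958555289), np.float64(0.8342527958554341)])
(array([566.67257346, 182.72753342, 184.47400407]), [np.float64(0.102613371994846), np.float64(0.10261337199508462)]) (array([513.59016574, 156.8910659 , 164.7300547 ]), [np.float64(1.7447894897874143), np.float64(1.7447894897874658)]) 62.25020964051158
(array([540.09885042, 172.01436127, 165.7948729 ]), [np.float64(28.760384077709546), np.float64(28.760384077709396)]) (array([539.55475973, 170.13635311, 187.6496047 ]), [np.float64(29.765012827993218), np.float64(29.765012827993353)]) 21.94202021963747
```

send_rows(commands=[{"translation": [0.06,0.1,0],"twist": [0,0,0.1]},{"translation": [0.13,0.2,0],"twist": [0,0,0.2]},{"translation": [0.19,0.3,0],"twist": [0,0,0.3]},{"translation": [0.26,0.4,0],"twist": [0,0,0.4]},{"translation": [0.32,0.5,0],"twist": [0,0,0.5]},{"translation": [0.38,0.6,0],"twist": [0,0,0.6]},{"translation": [0.45,0.7,0],"twist": [0,0,0.7]},{"translation": [0.51,0.8,0],"twist": [0,0,0.8]},{"translation": [0.58,0.9,0],"twist": [0,0,0.9]},{"translation": [0.64,1,0],"twist": [0,0,0.95]}], grip=-1)

```text
t: 1.15
ee_pos: [227.9, -502.6, 404.5]
orientation: [-2.928, -1.138, 0.0]
ft_force: [0.0, -0.0, -0.7]
width: 87.9
```

send_rows(commands=[{"translation": [0.06,0.1,0],"twist": [0,0,0.1]},{"translation": [0.13,0.2,0],"twist": [0,0,0.2]},{"translation": [0.19,0.3,0],"twist": [0,0,0.3]},{"translation": [0.26,0.4,0],"twist": [0,0,0.4]},{"translation": [0.32,0.5,0],"twist": [0,0,0.5]},{"translation": [0.38,0.6,0],"twist": [0,0,0.6]},{"translation": [0.45,0.7,0],"twist": [0,0,0.7]},{"translation": [0.51,0.8,0],"twist": [0,0,0.8]},{"translation": [0.58,0.9,0],"twist": [0,0,0.9]},{"translation": [0.64,1,0],"twist": [0,0,0.95]}])

```text
t: 2.15
ee_pos: [292.1, -402.4, 404.7]
orientation: [2.577, 1.797, 0.0]
ft_force: [-0.9, 0.2, -1.3]
width: 87.8
```

send_rows(commands=[{"translation": [0.06,0.1,0],"twist": [0,0,0.1]},{"translation": [0.13,0.2,0],"twist": [0,0,0.2]},{"translation": [0.19,0.3,0],"twist": [0,0,0.3]},{"translation": [0.26,0.4,0],"twist": [0,0,0.4]},{"translation": [0.32,0.5,0],"twist": [0,0,0.5]},{"translation": [0.38,0.6,0],"twist": [0,0,0.6]},{"translation": [0.45,0.7,0],"twist": [0,0,0.7]},{"translation": [0.51,0.8,0],"twist": [0,0,0.8]},{"translation": [0.58,0.9,0],"twist": [0,0,0.9]},{"translation": [0.64,1,0],"twist": [0,0,0.95]}])

```text
t: 3.15
ee_pos: [356.2, -302.4, 404.7]
orientation: [2.082, 2.353, -0.0]
ft_force: [0.8, -0.2, -1.0]
width: 88.0
```

send_rows(commands=[{"translation": [0.06,0.1,0],"twist": [0,0,0.1]},{"translation": [0.13,0.2,0],"twist": [0,0,0.2]},{"translation": [0.19,0.3,0],"twist": [0,0,0.3]},{"translation": [0.26,0.4,0],"twist": [0,0,0.4]},{"translation": [0.32,0.5,0],"twist": [0,0,0.5]},{"translation": [0.38,0.6,0],"twist": [0,0,0.6]},{"translation": [0.45,0.7,0],"twist": [0,0,0.7]},{"translation": [0.51,0.8,0],"twist": [0,0,0.8]},{"translation": [0.58,0.9,0],"twist": [0,0,0.9]},{"translation": [0.64,1,0],"twist": [0,0,0.95]}])

```text
t: 4.15
ee_pos: [420.2, -202.4, 404.7]
orientation: [1.47, 2.777, 0.0]
ft_force: [-0.2, -0.1, -0.1]
width: 87.9
```

```bash
python3 -c "
from workcell import ctrl
o=ctrl.get_obs();print(o['t'],o['qpos'],o['ee_pos'],o['orientation'],o['ft_force'])"
```

```text
4.15 [-4.74359922e-01  1.88482034e-01  1.96963621e+00  3.46265030e-05
  9.83465499e-01 -1.07149735e+00] [ 420.16801829 -202.35958188  404.67079942] [1.46974150e+00 2.77658254e+00 4.54474109e-05] [-0.16299208 -0.14873409 -0.08091848]
```

send_rows(commands=[{"translation": [0,0.1,0.01],"twist": [0,0,0.1]},{"translation": [0,0.2,0.02],"twist": [0,0,0.2]},{"translation": [0,0.3,0.03],"twist": [0,0,0.3]},{"translation": [0,0.4,0.04],"twist": [0,0,0.4]},{"translation": [0,0.5,0.05],"twist": [0,0,0.5]},{"translation": [0,0.6,0.06],"twist": [0,0,0.6]},{"translation": [0,0.7,0.07],"twist": [0,0,0.7]},{"translation": [0,0.8,0.08],"twist": [0,0,0.8]},{"translation": [0,0.9,0.09],"twist": [0,0,0.9]},{"translation": [0,1,0.1],"twist": [0,0,0.95]}])

```text
t: 5.15
ee_pos: [419.6, -102.4, 414.8]
orientation: [0.775, 3.044, -0.0]
ft_force: [-0.0, 0.1, 0.0]
width: 87.5
```

send_rows(commands=[{"translation": [0,0.1,0.01],"twist": [0,0,0.1]},{"translation": [0,0.2,0.02],"twist": [0,0,0.2]},{"translation": [0,0.3,0.03],"twist": [0,0,0.3]},{"translation": [0,0.4,0.04],"twist": [0,0,0.4]},{"translation": [0,0.5,0.05],"twist": [0,0,0.5]},{"translation": [0,0.6,0.06],"twist": [0,0,0.6]},{"translation": [0,0.7,0.07],"twist": [0,0,0.7]},{"translation": [0,0.8,0.08],"twist": [0,0,0.8]},{"translation": [0,0.9,0.09],"twist": [0,0,0.9]},{"translation": [0,1,0.1],"twist": [0,0,0.95]}])

```text
t: 6.15
ee_pos: [419.6, -2.3, 424.8]
orientation: [0.037, 3.141, -0.0]
ft_force: [0.3, -0.2, -0.1]
width: 87.8
```

send_rows(commands=[{"translation": [0,0.1,0.01],"twist": [0,0,0.1]},{"translation": [0,0.2,0.02],"twist": [0,0,0.2]},{"translation": [0,0.3,0.03],"twist": [0,0,0.3]},{"translation": [0,0.4,0.04],"twist": [0,0,0.4]},{"translation": [0,0.5,0.05],"twist": [0,0,0.5]},{"translation": [0,0.6,0.06],"twist": [0,0,0.6]},{"translation": [0,0.7,0.07],"twist": [0,0,0.7]},{"translation": [0,0.8,0.08],"twist": [0,0,0.8]},{"translation": [0,0.9,0.09],"twist": [0,0,0.9]},{"translation": [0,1,0.1],"twist": [0,0,0.95]}])

```text
t: 7.15
ee_pos: [419.6, 97.6, 434.8]
orientation: [-0.703, 3.062, -0.0]
ft_force: [-0.3, 0.6, 0.1]
width: 87.6
```

send_rows(commands=[{"translation": [0,0.1,0],"twist": [-0.02,-0.09,0]},{"translation": [0,0.2,0],"twist": [-0.04,-0.18,0]},{"translation": [0,0.3,0],"twist": [-0.06,-0.27,0]},{"translation": [0,0.4,0],"twist": [-0.08,-0.36,0]},{"translation": [0,0.5,0],"twist": [-0.1,-0.45,0]},{"translation": [0,0.6,0],"twist": [-0.12,-0.54,0]},{"translation": [0,0.7,0],"twist": [-0.14,-0.63,0]},{"translation": [0,0.8,0],"twist": [-0.16,-0.72,0]},{"translation": [0,0.9,0],"twist": [-0.18,-0.81,0]},{"translation": [0,0.97,0],"twist": [-0.19,-0.85,0]}])

```text
t: 8.15
ee_pos: [419.3, 194.8, 434.7]
orientation: [-0.61, 2.666, -0.26]
ft_force: [-0.7, 0.3, -0.0]
width: 88.0
```

```bash
python3 - <<'E'
from workcell import ctrl
import cv2,pickle,numpy as np
from scipy.spatial.transform import Rotation as Ro
o=ctrl.get_obs();print(o['t'],o['qpos'].round(3),o['ee_pos'],o['ft_force'].round(1));print(Ro.from_rotvec(o['orientation']).as_matrix().round(3))
d=ctrl.get_image('wrist');pickle.dump(d,open('w1.pkl','wb'));print(np.round(d['cam_to_world'],3).tolist())
cv2.imwrite('pics/w1.png',cv2.resize(d['img'][:,:,::-1],(800,600)))
E
```

```text
8.15 [ 0.485  0.09   2.04  -0.43   0.716 -1.251] [419.34998302 194.81526169 434.69986591] [-0.7  0.3 -0. ]
[[-0.829 -0.378  0.413]
 [-0.451  0.888 -0.092]
 [-0.332 -0.262 -0.906]]
[[-0.377, 0.675, 0.634, 362.65], [0.888, 0.457, 0.042, 157.239], [-0.262, 0.579, -0.772, 390.503], [0.0, 0.0, 0.0, 1.0]]
```

View pics/w1.png

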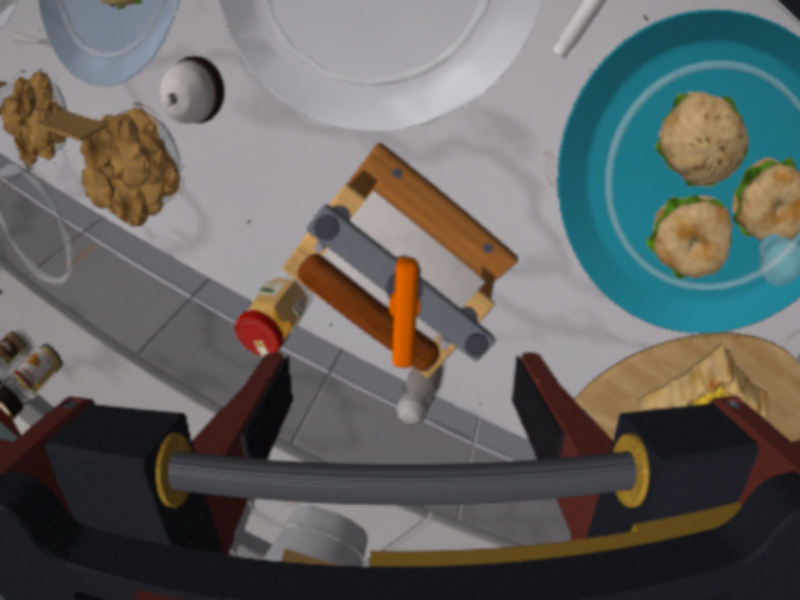

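The wrist view shows the orange bar upright at columns 392–418, rows 258–366. It lies nearly midway between the open fingers, in line with the tool. Next I triangulate with the wrist added.

```bash
python3 - <<'E'
from h import *
import pickle
from scipy.spatial.transform import Rotation as Ro
ims=pickle.load(open('ims0.pkl','rb'));w=pickle.load(open('w1.pkl','rb'))
h=cv2.cvtColor(w['img'],cv2.COLOR_RGB2HSV);m=cv2.inRange(h,(3,195,90),(14,255,255));z=m*0;z[150:245,235:280]=m[150:245,235:280]
k,l,s,c=cv2.connectedComponentsWithStats(z);i=1+np.argmax(s[1:,4]);r=cv2.minAreaRect(cv2.findNonZero((l==i).astype(np.uint8)));print(s[i],c[i],r)
wc=np.array(c[i])
for nm,rs in {'w+t':[ray(w,wc,1),ray(ims['top'],(222.9,247.8))],'w+s':[ray(w,wc,1),ray(ims['scene'],(281.6,197.9))],'all':[ray(w,wc,1),ray(ims['top'],(222.9,247.8)),ray(ims['scene'],(281.6,197.9))]}.items(): print(nm,tri(rs))
f=800/512
# arch bolts: wrist vs top vs scene (crop coords)
T=lambda u,v:ray(ims['top'],(180+u/3.636,170+v/3.636))
S=lambda u,v:ray(ims['scene'],(200+(u-400)/3.333,170+v/3.333))
W=lambda u,v:ray(w,(u/f,v/f),1)
L=tri([T(57,213),S(557,190),W(477,343)]);Rr=tri([T(286,262),S(722,125),W(326,222)]);print('bolts',L,Rr,(L[0]+Rr[0])/2)
d=L[0]-Rr[0];print('yaw',np.arctan2(-d[0],d[1]),'len',np.linalg.norm(d))
E
```

```text
[ 235  165   40   71 1359] [256.18763797 203.42604857] ((252.22647094726562, 201.46139526367188), (71.34749603271484, 36.619537353515625), 82.61395263671875)
w+t (array([539.77291018, 169.87659964, 186.31928993]), [np.float64(1.602026024266976), np.float64(1.602026024266977)])
w+s (array([539.04148802, 171.32815815, 183.21762639]), [np.float64(2.7703149319084757), np.float64(2.770314931908618)])
all (array([539.55453918, 170.0759484 , 182.54408278]), [np.float64(3.2059834874441244), np.float64(1.3756288697930754), np.float64(2.604913042227173)])
bolts (array([577.01474206, 233.56799119, 131.40820184]), [np.float64(0.6368091404500907), np.float64(0.8251228624628899), np.float64(1.2167394659146882)]) (array([543.90294157,  96.76529737, 128.08793252]), [np.float64(2.302543817864674), np.float64(2.7321348297797847), np.float64(1.1461739527933994)]) [560.45884182 165.16664428 129.74806718]
yaw -0.23747350945949652 len 140.7920187932548
```

```bash
python3 - <<'E'
from h import *
import pickle
ims=pickle.load(open('ims0.pkl','rb'));w=pickle.load(open('w1.pkl','rb'))
h=cv2.cvtColor(w['img'],cv2.COLOR_RGB2HSV)
z=np.zeros(h.shape[:2],np.uint8);m=cv2.inRange(h,(3,230,170),(16,255,255));z[155:245,245:275]=m[155:245,245:275]
k,l,s,c=cv2.connectedComponentsWithStats(z);i=1+np.argmax(s[1:,4]);r=cv2.minAreaRect(cv2.findNonZero((l==i).astype(np.uint8)));print(s[i],c[i],r)
p=r[0] if 1 else c[i]
for q in (r[0],(259.2,199.7)):
  for nm,rs in {'w+t':[ray(w,q,1),ray(ims['top'],(222.9,247.8))],'w+s':[ray(w,q,1),ray(ims['scene'],(281.6,197.9))],'all':[ray(w,q,1),ray(ims['top'],(222.9,247.8)),ray(ims['scene'],(281.6,197.9))]}.items():
    t=tri(rs);print(nm,t[0].round(1),np.round(t[1],1))
E
```

```text
[250 168  14  66 676] [256.86094675 200.13017751] ((255.89224243164062, 200.5469512939453), (12.56156063079834, 65.01527404785156), 3.0127875804901123)
w+t [539.5 169.4 183.4] [0.8 0.8]
w+s [538.9 170.  181.8] [1.6 1.6]
all [539.2 169.4 181.4] [1.7 0.6 1.6]
w+t [539.3 170.8 180.2] [1.8 1.8]
w+s [536.8 172.4 182.5] [0.7 0.7]
all [538.5 170.5 180.9] [2.1 1.7 1.1]
```

send_rows(commands=[{"translation": [0.05,-0.01,-0.1],"twist": [0,0,0]},{"translation": [0.1,-0.02,-0.2],"twist": [0,0,0]},{"translation": [0.15,-0.03,-0.3],"twist": [0,0,0]},{"translation": [0.2,-0.04,-0.4],"twist": [0,0,0]},{"translation": [0.25,-0.045,-0.5],"twist": [0,0,0]},{"translation": [0.3,-0.055,-0.6],"twist": [0,0,0]},{"translation": [0.35,-0.065,-0.7],"twist": [0,0,0]},{"translation": [0.4,-0.075,-0.8],"twist": [0,0,0]},{"translation": [0.45,-0.085,-0.9],"twist": [0,0,0]},{"translation": [0.49,-0.09,-0.99],"twist": [0,0,0]}])

```text
t: 9.2
ee_pos: [469.0, 184.7, 334.8]
orientation: [-0.608, 2.668, -0.26]
ft_force: [-0.0, -0.5, -0.9]
width: 87.5
```

send_rows(commands=[{"translation": [0.015,-0.003,-0.035],"twist": [0,0,0]},{"translation": [0.03,-0.006,-0.07],"twist": [0,0,0]},{"translation": [0.03,-0.006,-0.07],"twist": [0,0,0]},{"translation": [0.03,-0.006,-0.07],"twist": [0,0,0]},{"translation": [0.03,-0.006,-0.07],"twist": [0,0,0]},{"translation": [0.03,-0.006,-0.07],"twist": [0,0,0]},{"translation": [0.03,-0.006,-0.07],"twist": [0,0,0]},{"translation": [0.03,-0.006,-0.07],"twist": [0,0,0]},{"translation": [0.03,-0.006,-0.07],"twist": [0,0,0]},{"translation": [0.03,-0.006,-0.07],"twist": [0,0,0]}])

```text
t: 10.2
ee_pos: [471.6, 184.2, 328.7]
orientation: [-0.608, 2.668, -0.26]
ft_force: [0.1, -0.7, -0.0]
width: 88.1
```

```bash
cat > ob.py <<'E'
from workcell import ctrl
import numpy as np
from scipy.spatial.transform import Rotation as Ro
o=ctrl.get_obs();R=Ro.from_rotvec(o['orientation']).as_matrix()
print(o['t'],'q',o['qpos'].round(3),'p',o['ee_pos'].round(1),'grasp',(o['ee_pos']+163*R[:,2]).round(1),'w',o['width'])
print('F tool',(R.T@o['ft_force']).round(2),'M tool',(R.T@o['moment']).round(3))
print(R.round(3).tolist())
E
cat > wv.py <<'E'
import sys,cv2,pickle
from workcell import ctrl
d=ctrl.get_image('wrist');pickle.dump(d,open(sys.argv[1]+'.pkl','wb'));cv2.imwrite('pics/'+sys.argv[1]+'.png',cv2.resize(d['img'][:,:,::-1],(800,600)))
E
python3 ob.py; python3 wv.py w2
```

```text
10.2 q [ 0.412  0.325  2.045 -0.57   0.479 -1.136] p [471.6 184.2 328.7] grasp [538.7 169.2 180.9] w 88.09924861316021
F tool [ 0.26 -0.61  0.11] M tool [-0.099  0.03   0.046]
[[-0.83, -0.377, 0.412], [-0.449, 0.889, -0.092], [-0.331, -0.261, -0.907]]
```

View pics/w2.png

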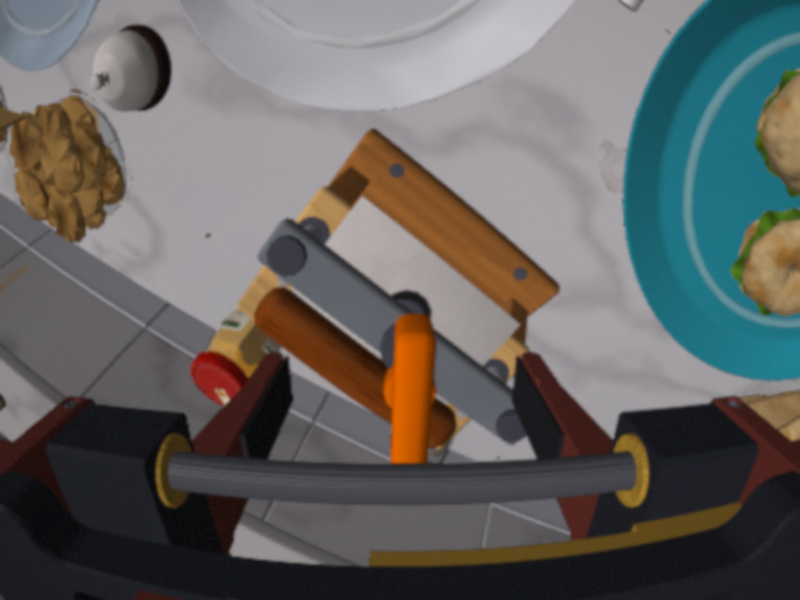

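The bar stands between the fingers but about 10 px to the right of midway (412 against 401), some 3 mm along tool +y. I'll shift by that and close.

send_rows(commands=[{"translation": [-0.011,0.027,-0.008],"twist": [0,0,0]},{"translation": [-0.011,0.027,-0.008],"twist": [0,0,0]},{"translation": [-0.011,0.027,-0.008],"twist": [0,0,0]},{"translation": [-0.011,0.027,-0.008],"twist": [0,0,0]},{"translation": [-0.011,0.027,-0.008],"twist": [0,0,0]},{"translation": [-0.011,0.027,-0.008],"twist": [0,0,0]},{"translation": [-0.011,0.027,-0.008],"twist": [0,0,0]},{"translation": [-0.011,0.027,-0.008],"twist": [0,0,0]},{"translation": [-0.011,0.027,-0.008],"twist": [0,0,0]},{"translation": [-0.011,0.027,-0.008],"twist": [0,0,0]}], grip=1)

```text
t: 11.25
ee_pos: [470.5, 186.8, 327.9]
orientation: [-0.608, 2.668, -0.26]
ft_force: [0.9, -1.2, 0.6]
width: 18.8
```

```bash
python3 ob.py
```

```text
11.25 q [ 0.418  0.327  2.045 -0.575  0.48  -1.126] p [470.5 186.8 327.9] grasp [537.6 171.8 180.1] w 18.841001045175044
F tool [-0.4  -1.58 -0.08] M tool [ 0.012 -0.024  0.081]
[[-0.83, -0.377, 0.412], [-0.449, 0.889, -0.092], [-0.331, -0.262, -0.907]]
```

send_rows(commands=[{"translation": [0,0,0],"twist": [0,0,0]},{"translation": [0,0,0],"twist": [0,0,0]},{"translation": [0,0,0],"twist": [0,0,0]},{"translation": [0,0,0],"twist": [0,0,0]},{"translation": [0.001,0,-0.002],"twist": [0.041,-0.009,-0.091]},{"translation": [0.002,0,-0.004],"twist": [0.082,-0.018,-0.181]},{"translation": [0.002,-0.001,-0.005],"twist": [0.124,-0.028,-0.272]},{"translation": [0.003,-0.001,-0.007],"twist": [0.165,-0.037,-0.363]},{"translation": [0.004,-0.001,-0.009],"twist": [0.206,-0.046,-0.454]},{"translation": [0.004,-0.001,-0.009],"twist": [0.206,-0.046,-0.454]}])

```text
t: 12.25
ee_pos: [470.9, 186.9, 327.0]
orientation: [-0.268, 2.709, -0.189]
ft_force: [0.6, -1.4, 0.3]
width: 18.6
```

```bash
python3 ob.py
```

```text
12.25 q [ 0.418  0.329  2.045 -0.577  0.478 -0.873] p [470.9 186.9 327. ] grasp [538.  171.9 179.2] w 18.626200370413752
F tool [-0.3  -1.51  0.09] M tool [ 0.019 -0.034 -0.029]
[[-0.897, -0.159, 0.412], [-0.215, 0.972, -0.092], [-0.386, -0.171, -0.907]]
```

```bash
python3 wv.py w3
```

```text
(no output)
```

View pics/w3.png

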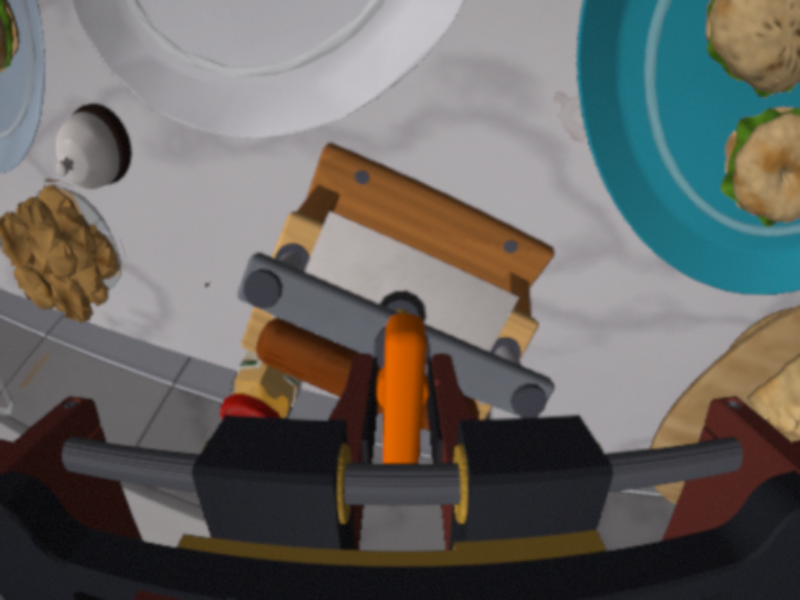

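The handle turned with the gripper: the bar stays upright in the image. The opening of 18.6 mm rather than 13 means the tips are on the round hub below the bar. I'll open a little, back off 7 mm along the axis and regrip on the bar.

send_rows(commands=[{"translation": [0,0,0],"twist": [0,0,0]},{"translation": [0,0,0],"twist": [0,0,0]},{"translation": [0,0,0],"twist": [0,0,0]},{"translation": [0,0,0],"twist": [0,0,0]},{"translation": [-0.01,0.002,0.02],"twist": [0,0,0]},{"translation": [-0.02,0.004,0.04],"twist": [0,0,0]},{"translation": [-0.029,0.006,0.063],"twist": [0,0,0]},{"translation": [-0.029,0.006,0.063],"twist": [0,0,0]},{"translation": [-0.029,0.006,0.063],"twist": [0,0,0]},{"translation": [-0.029,0.006,0.063],"twist": [0,0,0]}], grip=0.3)

```text
t: 13.3
ee_pos: [468.0, 187.4, 333.3]
orientation: [-0.269, 2.709, -0.189]
ft_force: [-0.1, -0.2, 0.2]
width: 30.6
```

send_rows(commands=[{"translation": [0,0,0],"twist": [0,0,0]},{"translation": [0,0,0],"twist": [0,0,0]},{"translation": [0,0,0],"twist": [0,0,0]},{"translation": [0,0,0],"twist": [0,0,0]},{"translation": [0,0,0],"twist": [0,0,0]},{"translation": [0,0,0],"twist": [0,0,0]},{"translation": [0,0,0],"twist": [0,0,0]},{"translation": [0,0,0],"twist": [0,0,0]},{"translation": [0,0,0],"twist": [0,0,0]},{"translation": [0,0,0],"twist": [0,0,0]}], grip=1)

```text
t: 14.3
ee_pos: [468.0, 187.4, 333.2]
orientation: [-0.269, 2.709, -0.189]
ft_force: [-0.4, 1.8, -1.6]
width: 18.0
```

```bash
python3 ob.py
```

```text
14.3 q [ 0.421  0.315  2.046 -0.565  0.491 -0.884] p [468.  187.4 333.2] grasp [535.1 172.4 185.4] w 18.005015666188527
F tool [0.6  2.07 1.15] M tool [-0.435  0.141  0.025]
[[-0.897, -0.16, 0.412], [-0.215, 0.972, -0.092], [-0.385, -0.171, -0.907]]
```

send_rows(commands=[{"translation": [0,0,0],"twist": [0,0,0]},{"translation": [0,0,0],"twist": [0,0,0]},{"translation": [0,0,0],"twist": [0,0,0]},{"translation": [0,0,0],"twist": [0,0,0]},{"translation": [-0.01,0.002,0.02],"twist": [0,0,0]},{"translation": [-0.02,0.004,0.04],"twist": [0,0,0]},{"translation": [-0.025,0.005,0.054],"twist": [0,0,0]},{"translation": [-0.025,0.005,0.054],"twist": [0,0,0]},{"translation": [-0.025,0.005,0.054],"twist": [0,0,0]},{"translation": [-0.025,0.005,0.054],"twist": [0,0,0]}], grip=0.3)

```text
t: 15.3
ee_pos: [465.5, 187.9, 338.7]
orientation: [-0.269, 2.709, -0.189]
ft_force: [0.1, 0.3, -0.9]
width: 30.6
```

send_rows(commands=[{"translation": [0,0,0],"twist": [0,0,0]},{"translation": [0,0,0],"twist": [0,0,0]},{"translation": [0,0,0],"twist": [0,0,0]},{"translation": [0,0,0],"twist": [0,0,0]},{"translation": [0,0,0],"twist": [0,0,0]},{"translation": [0,0,0],"twist": [0,0,0]},{"translation": [0,0,0],"twist": [0,0,0]},{"translation": [0,0,0],"twist": [0,0,0]},{"translation": [0,0,0],"twist": [0,0,0]},{"translation": [0,0,0],"twist": [0,0,0]}], grip=1)

```text
t: 16.3
ee_pos: [465.5, 187.9, 338.7]
orientation: [-0.269, 2.709, -0.189]
ft_force: [-2.5, 1.6, 0.9]
width: 12.7
```

```bash
python3 ob.py
```

```text
16.3 q [ 0.424  0.302  2.047 -0.555  0.502 -0.893] p [465.5 187.9 338.7] grasp [532.6 173.  190.9] w 12.70249075212744
F tool [ 1.55  1.79 -2.04] M tool [-0.412  0.124  0.146]
[[-0.897, -0.16, 0.412], [-0.215, 0.972, -0.092], [-0.386, -0.171, -0.907]]
```

Opening 12.7 mm: the bar itself is now gripped. I'll turn clockwise 0.5 rad per call, following 4 mm/rad down the axis and watching the torque.

send_rows(commands=[{"translation": [0.001,0,-0.002],"twist": [0.051,-0.011,-0.113]},{"translation": [0.002,0,-0.004],"twist": [0.103,-0.023,-0.227]},{"translation": [0.003,-0.001,-0.007],"twist": [0.154,-0.034,-0.34]},{"translation": [0.004,-0.001,-0.009],"twist": [0.206,-0.046,-0.454]},{"translation": [0.005,-0.001,-0.011],"twist": [0.257,-0.057,-0.567]},{"translation": [0.006,-0.001,-0.013],"twist": [0.309,-0.069,-0.68]},{"translation": [0.007,-0.002,-0.016],"twist": [0.36,-0.08,-0.794]},{"translation": [0.008,-0.002,-0.018],"twist": [0.412,-0.092,-0.907]},{"translation": [0.008,-0.002,-0.018],"twist": [0.412,-0.092,-0.907]},{"translation": [0.008,-0.002,-0.018],"twist": [0.412,-0.092,-0.907]}])

```text
t: 17.3
ee_pos: [466.3, 188.0, 336.8]
orientation: [0.406, 2.676, -0.04]
ft_force: [-1.7, 5.3, -0.1]
width: 13.0
```

```bash
python3 ob.py
```

```text
17.3 q [ 0.424  0.306  2.047 -0.557  0.498 -0.391] p [466.3 188.  336.8] grasp [533.4 173.1 189.1] w 12.962842949874812
F tool [ 3.01  4.57 -1.09] M tool [-0.666  0.588  0.184]
[[-0.864, 0.289, 0.412], [0.277, 0.957, -0.091], [-0.42, 0.035, -0.907]]
```

send_rows(commands=[{"translation": [0.001,0,-0.002],"twist": [0.051,-0.011,-0.113]},{"translation": [0.002,0,-0.004],"twist": [0.103,-0.023,-0.227]},{"translation": [0.003,-0.001,-0.007],"twist": [0.154,-0.034,-0.34]},{"translation": [0.004,-0.001,-0.009],"twist": [0.206,-0.046,-0.454]},{"translation": [0.005,-0.001,-0.011],"twist": [0.257,-0.057,-0.567]},{"translation": [0.006,-0.001,-0.013],"twist": [0.309,-0.069,-0.68]},{"translation": [0.007,-0.002,-0.016],"twist": [0.36,-0.08,-0.794]},{"translation": [0.008,-0.002,-0.018],"twist": [0.412,-0.092,-0.907]},{"translation": [0.008,-0.002,-0.018],"twist": [0.412,-0.092,-0.907]},{"translation": [0.008,-0.002,-0.018],"twist": [0.412,-0.092,-0.907]}])

```text
t: 18.3
ee_pos: [467.3, 188.1, 335.2]
orientation: [1.057, 2.496, 0.111]
ft_force: [-2.1, 7.0, -0.8]
width: 13.0
```

```bash
python3 ob.py
```

```text
18.3 q [ 0.423  0.31   2.046 -0.56   0.493  0.112] p [467.3 188.1 335.2] grasp [534.5 173.4 187.4] w 12.954861557441472
F tool [ 6.45  3.37 -0.78] M tool [-0.485  0.919  0.099]
[[-0.62, 0.668, 0.413], [0.702, 0.707, -0.09], [-0.352, 0.234, -0.906]]
```

send_rows(commands=[{"translation": [-0.001,0.01,-0.004],"twist": [0.051,-0.011,-0.113]},{"translation": [-0.002,0.02,-0.008],"twist": [0.103,-0.023,-0.227]},{"translation": [-0.003,0.019,-0.011],"twist": [0.154,-0.034,-0.34]},{"translation": [-0.002,0.019,-0.013],"twist": [0.206,-0.046,-0.454]},{"translation": [-0.001,0.019,-0.015],"twist": [0.257,-0.057,-0.567]},{"translation": [0,0.019,-0.017],"twist": [0.309,-0.069,-0.68]},{"translation": [0.001,0.018,-0.02],"twist": [0.36,-0.08,-0.794]},{"translation": [0.002,0.018,-0.022],"twist": [0.412,-0.092,-0.907]},{"translation": [0.002,0.018,-0.022],"twist": [0.412,-0.092,-0.907]},{"translation": [0.002,0.018,-0.022],"twist": [0.412,-0.092,-0.907]}])

```text
t: 19.3
ee_pos: [468.2, 189.1, 333.3]
orientation: [1.655, 2.175, 0.254]
ft_force: [5.6, -1.6, -0.4]
width: 12.6
```

```bash
python3 ob.py;python3 wv.py w4
```

```text
19.3 q [ 0.425  0.315  2.045 -0.568  0.492  0.62 ] p [468.2 189.1 333.3] grasp [535.5 174.1 185.6] w 12.626769949682519
F tool [-2.72  4.34  2.88] M tool [-0.634 -0.633  0.102]
[[-0.224, 0.883, 0.413], [0.954, 0.285, -0.092], [-0.199, 0.374, -0.906]]
```

View pics/w4.png

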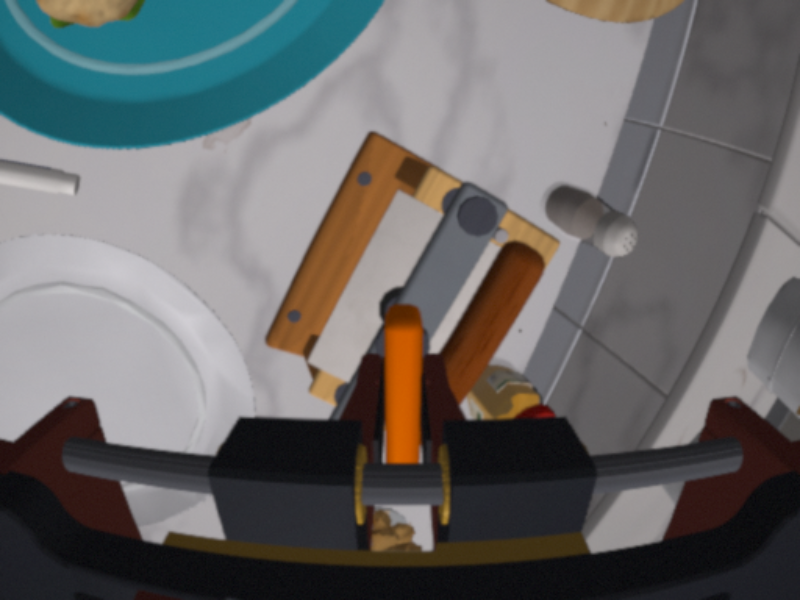

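The bar still turns with the gripper, now about 1.75 rad from the start. I want to see whether the scene camera still sees the pad, so I can track its descent.

```bash
python3 - <<'E'
from workcell import ctrl
import cv2,pickle,numpy as np
d=ctrl.get_image('scene');pickle.dump(d,open('s4.pkl','wb'))
o=pickle.load(open('ims0.pkl','rb'))['scene']['img']
c=lambda i:cv2.resize(i[205:255,235:300],(390,300),interpolation=2)
w=pickle.load(open('w4.pkl','rb'))['img'];w3=pickle.load(open('w3.pkl','rb'))['img']
g=lambda i:cv2.resize(i[165:230,215:300],(390,298),interpolation=2)
a=np.vstack([np.hstack([c(o),c(d['img'])]),np.hstack([g(w3),g(w)])])
cv2.imwrite('pics/c4.png',a[:,:,::-1])
E
python3 ob.py
```

```text
19.4 q [ 0.425  0.315  2.044 -0.568  0.492  0.62 ] p [468.2 189.1 333.3] grasp [535.5 174.1 185.6] w 12.7975348382382
F tool [-4.    3.55  3.03] M tool [-0.583 -0.711  0.103]
[[-0.224, 0.883, 0.413], [0.954, 0.285, -0.092], [-0.199, 0.374, -0.906]]
```

View pics/c4.png

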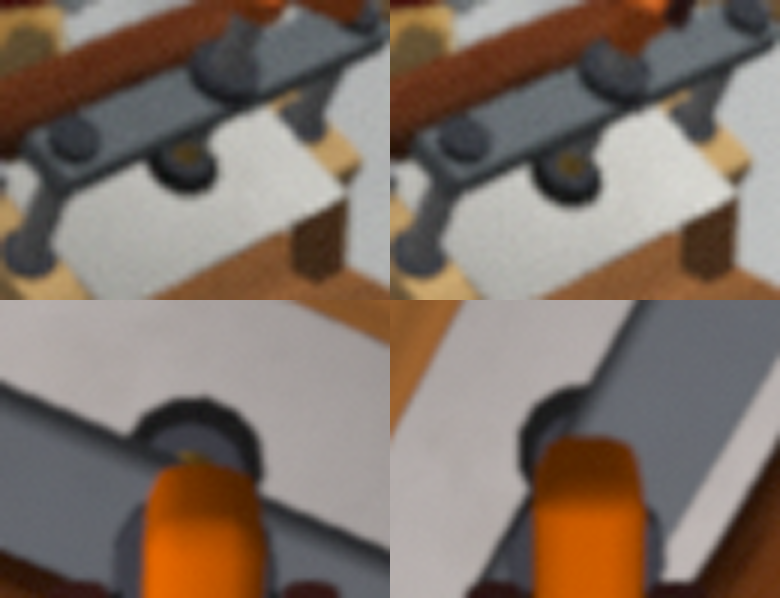

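The scene camera has a clear view of the black pad against the blade, at crop (178,178). Its lower rim has moved down about 2 px. I'll track that rim to sub-pixel precision: it stops moving at the touch.

```bash
cat > pad.py <<'E'
import numpy as np,cv2,pickle,sys
def edge(img,x0=262,x1=269,r0=228,r1=248):
    g=cv2.cvtColor(img,cv2.COLOR_RGB2GRAY).astype(float)
    out=[]
    for x in range(x0,x1):
        c=g[r0:r1,x]; k=int(np.argmin(c)); bg=np.median(c[-5:]); mn=c[k]; t=(bg+mn)/2
        j=k+int(np.argmax(c[k:]>t)); out.append(r0+j-1+(t-c[j-1])/(c[j]-c[j-1]))
    return np.array(out)
def brass(img):
    h=cv2.cvtColor(img,cv2.COLOR_RGB2HSV)[220:245,255:275].astype(int)
    m=(h[...,0]>8)&(h[...,0]<30)&(h[...,1]>90)
    return m.sum(), (h[...,1]*m).sum()/100
def rep(n=4):
    from workcell import ctrl
    L=[ctrl.get_image('scene')['img'] for _ in range(n)]
    im=np.mean(L,0).astype(np.uint8)
    e=edge(im);print('edge',e.round(2),'mean',e.mean().round(3),'brass',brass(im))
    o=ctrl.get_obs();from scipy.spatial.transform import Rotation as Ro
    R=Ro.from_rotvec(o['orientation']).as_matrix();print(o['t'],'j6',o['qpos'][5].round(3),'F',(R.T@o['ft_force']).round(1),'M',(R.T@o['moment']).round(3),'axis',R[:,2].round(3),'w',o['width'].round(1))
    return im
if __name__=='__main__':
    im=rep();pickle.dump(im,open(sys.argv[1],'wb'))
E
python3 - <<'E'
from pad import *
for f,k in(('ims0.pkl',1),('s4.pkl',0)):
    d=pickle.load(open(f,'rb'));i=d['scene']['img'] if k else d['img'];e=edge(i);print(e.round(2),e.mean(),brass(i))
E
python3 pad.py p175.pkl
```

```text
[235.69 236.27 236.74 237.   237.04 237.   236.59] 236.61895833520612 (np.int64(9), np.float64(11.34))
[238.36 238.79 238.97 239.04 239.   238.67 238.37] 238.7423379285894 (np.int64(9), np.float64(11.9))
edge [238.35 238.75 238.97 239.01 238.94 238.63 238.36] mean 238.714 brass (np.int64(9), np.float64(11.7))Traceback (most recent call last):
  File "pad.py", line 22, in <module>
    im=rep();pickle.dump(im,open(sys.argv[1],'wb'))
  File "pad.py", line 19, in rep
    R=Ro.from_rotvec(o['orientation']).as_matrix();print(o['t'],'j6',o['qpos'][5].round(3),'F',(R.T@o['ft_force']).round(1),'M',(R.T@o['moment']).round(3),'axis',R[:,2].round(3),'w',o['width'].round(1))
                                                                                                                                                                                      ^^^^^^^^^^^^^^^^
AttributeError: 'float' object has no attribute 'round'
```

send_rows(commands=[{"translation": [0.001,0,-0.002],"twist": [0.041,-0.009,-0.091]},{"translation": [0.002,0,-0.004],"twist": [0.082,-0.018,-0.181]},{"translation": [0.003,-0.001,-0.006],"twist": [0.124,-0.028,-0.272]},{"translation": [0.004,-0.001,-0.009],"twist": [0.206,-0.046,-0.454]},{"translation": [0.004,-0.001,-0.009],"twist": [0.206,-0.046,-0.454]},{"translation": [0.004,-0.001,-0.009],"twist": [0.206,-0.046,-0.454]},{"translation": [0.004,-0.001,-0.009],"twist": [0.206,-0.046,-0.454]},{"translation": [0.004,-0.001,-0.009],"twist": [0.206,-0.046,-0.454]},{"translation": [0.004,-0.001,-0.009],"twist": [0.206,-0.046,-0.454]},{"translation": [0.004,-0.001,-0.009],"twist": [0.206,-0.046,-0.454]}])

```text
t: 20.6
ee_pos: [468.7, 189.0, 332.5]
orientation: [1.927, 1.965, 0.323]
ft_force: [7.3, -1.8, -1.9]
width: 12.6
```

```bash
python3 pad.py p200.pkl
```

```text
edge [238.74 238.99 239.24 239.38 239.35 238.88 238.5 ] mean 239.011 brass (np.int64(9), np.float64(11.53))Traceback (most recent call last):
  File "pad.py", line 22, in <module>
    im=rep();pickle.dump(im,open(sys.argv[1],'wb'))
  File "pad.py", line 19, in rep
    R=Ro.from_rotvec(o['orientation']).as_matrix();print(o['t'],'j6',o['qpos'][5].round(3),'F',(R.T@o['ft_force']).round(1),'M',(R.T@o['moment']).round(3),'axis',R[:,2].round(3),'w',o['width'].round(1))
                                                                                                                                                                                      ^^^^^^^^^^^^^^^^
AttributeError: 'float' object has no attribute 'round'
```

The tracking repeats to about 0.03 px, at about 1.2 px/rad, and the pad is still descending at 2.0 rad.

send_rows(commands=[{"translation": [0.008,0,0.003],"twist": [0.041,-0.009,-0.091]},{"translation": [0.014,-0.001,0.001],"twist": [0.082,-0.018,-0.181]},{"translation": [0.015,-0.001,-0.001],"twist": [0.124,-0.028,-0.272]},{"translation": [0.016,-0.001,-0.003],"twist": [0.206,-0.046,-0.454]},{"translation": [0.016,-0.001,-0.003],"twist": [0.206,-0.046,-0.454]},{"translation": [0.016,-0.001,-0.003],"twist": [0.206,-0.046,-0.454]},{"translation": [0.016,-0.001,-0.003],"twist": [0.206,-0.046,-0.454]},{"translation": [0.016,-0.001,-0.003],"twist": [0.206,-0.046,-0.454]},{"translation": [0.016,-0.001,-0.003],"twist": [0.206,-0.046,-0.454]},{"translation": [0.016,-0.001,-0.003],"twist": [0.206,-0.046,-0.454]}])

```text
t: 21.8
ee_pos: [469.7, 189.0, 331.9]
orientation: [2.175, 1.726, 0.387]
ft_force: [5.2, -1.5, -2.8]
width: 12.7
```

```bash
sed -i "s/o\['width'\].round(1)/round(float(o['width']),1)/" pad.py; python3 pad.py p225.pkl
```

```text
edge [238.75 239.2  239.4  239.46 239.42 238.88 238.5 ] mean 239.087 brass (np.int64(9), np.float64(10.78))
22.0 j6 1.119 F [-0.5  4.4  3.9] M [-0.856 -0.387  0.075] axis [ 0.412 -0.092 -0.906] w 12.7
```

send_rows(commands=[{"translation": [0.001,0,-0.002],"twist": [0.041,-0.009,-0.091]},{"translation": [0.002,0,-0.004],"twist": [0.082,-0.018,-0.181]},{"translation": [0.003,-0.001,-0.006],"twist": [0.124,-0.028,-0.272]},{"translation": [0.004,-0.001,-0.009],"twist": [0.206,-0.046,-0.454]},{"translation": [0.004,-0.001,-0.009],"twist": [0.206,-0.046,-0.454]},{"translation": [0.004,-0.001,-0.009],"twist": [0.206,-0.046,-0.454]},{"translation": [0.004,-0.001,-0.009],"twist": [0.206,-0.046,-0.454]},{"translation": [0.004,-0.001,-0.009],"twist": [0.206,-0.046,-0.454]},{"translation": [0.004,-0.001,-0.009],"twist": [0.206,-0.046,-0.454]},{"translation": [0.004,-0.001,-0.009],"twist": [0.206,-0.046,-0.454]}])

```text
t: 23.0
ee_pos: [470.3, 188.8, 331.1]
orientation: [2.397, 1.455, 0.449]
ft_force: [6.1, -2.6, -1.5]
width: 13.3
```

```bash
python3 pad.py p250.pkl
```

```text
edge [238.79 239.21 239.39 239.49 239.46 238.89 238.49] mean 239.103 brass (np.int64(8), np.float64(9.59))
23.2 j6 1.371 F [0.7 5.4 4.5] M [-1.108 -0.182  0.107] axis [ 0.413 -0.092 -0.906] w 12.9
```

The rim stopped at 239.09–239.10 px while the brass keeps shrinking. First touch was therefore at j6 ≈ 0.93, and the handle is now about 0.44 rad past it. I'll add 0.6 rad to reach about 1.05 (a sixth of a turn).

send_rows(commands=[{"translation": [0.001,0,-0.002],"twist": [0.041,-0.009,-0.091]},{"translation": [0.002,0,-0.004],"twist": [0.082,-0.018,-0.181]},{"translation": [0.003,-0.001,-0.006],"twist": [0.124,-0.028,-0.272]},{"translation": [0.004,-0.001,-0.009],"twist": [0.206,-0.046,-0.454]},{"translation": [0.005,-0.001,-0.011],"twist": [0.247,-0.055,-0.544]},{"translation": [0.005,-0.001,-0.011],"twist": [0.247,-0.055,-0.544]},{"translation": [0.005,-0.001,-0.011],"twist": [0.247,-0.055,-0.544]},{"translation": [0.005,-0.001,-0.011],"twist": [0.247,-0.055,-0.544]},{"translation": [0.005,-0.001,-0.011],"twist": [0.247,-0.055,-0.544]},{"translation": [0.005,-0.001,-0.011],"twist": [0.247,-0.055,-0.544]}])

```text
t: 24.2
ee_pos: [471.0, 188.6, 330.2]
orientation: [2.625, 1.096, 0.515]
ft_force: [8.1, -4.9, -0.1]
width: 12.9
```

```bash
python3 pad.py p280.pkl
```

```text
edge [238.74 239.2  239.41 239.49 239.43 238.89 238.48] mean 239.091 brass (np.int64(8), np.float64(8.8))
24.4 j6 1.672 F [2.1 7.1 4.7] M [-1.418  0.146  0.057] axis [ 0.413 -0.093 -0.906] w 12.6
```

send_rows(commands=[{"translation": [0.001,0,-0.002],"twist": [0.041,-0.009,-0.091]},{"translation": [0.002,0,-0.004],"twist": [0.082,-0.018,-0.181]},{"translation": [0.003,-0.001,-0.006],"twist": [0.124,-0.028,-0.272]},{"translation": [0.004,-0.001,-0.009],"twist": [0.206,-0.046,-0.454]},{"translation": [0.005,-0.001,-0.011],"twist": [0.247,-0.055,-0.544]},{"translation": [0.005,-0.001,-0.011],"twist": [0.247,-0.055,-0.544]},{"translation": [0.005,-0.001,-0.011],"twist": [0.247,-0.055,-0.544]},{"translation": [0.005,-0.001,-0.011],"twist": [0.247,-0.055,-0.544]},{"translation": [0.005,-0.001,-0.011],"twist": [0.247,-0.055,-0.544]},{"translation": [0.005,-0.001,-0.011],"twist": [0.247,-0.055,-0.544]}])

```text
t: 25.4
ee_pos: [471.6, 188.3, 329.1]
orientation: [2.803, 0.702, 0.573]
ft_force: [7.8, -6.0, -0.4]
width: 13.1
```

```bash
python3 pad.py p310.pkl; python3 - <<'E'
import pickle,cv2,numpy as np
o=pickle.load(open('p175.pkl','rb')) if 0 else pickle.load(open('s4.pkl','rb'))['img'];n=pickle.load(open('p310.pkl','rb'))
c=lambda i:cv2.resize(i[205:255,235:300],(390,300),interpolation=2)
cv2.imwrite('pics/c5.png',np.hstack([c(o),c(n)])[:,:,::-1])
E
```

```text
edge [238.76 239.2  239.39 239.46 239.41 238.89 238.52] mean 239.091 brass (np.int64(4), np.float64(4.29))
25.6 j6 1.974 F [3.3 7.9 4.6] M [-1.68  0.49 -0.03] axis [ 0.413 -0.093 -0.906] w 12.6
```

View pics/c5.png

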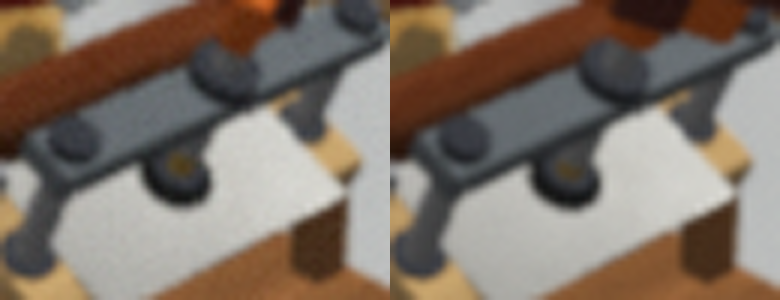

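The stem has shortened, the pad rim and blade are unchanged, and the handle is about 1.04 rad past first touch. I'll release and back out along the axis.

send_rows(commands=[{"translation": [0,0,0],"twist": [0,0,0]},{"translation": [0,0,0],"twist": [0,0,0]},{"translation": [0,0,0],"twist": [0,0,0]},{"translation": [0,0,0],"twist": [0,0,0]},{"translation": [0,0,0],"twist": [0,0,0]},{"translation": [0,0,0],"twist": [0,0,0]},{"translation": [-0.01,0.002,0.023],"twist": [0,0,0]},{"translation": [-0.03,0.007,0.068],"twist": [0,0,0]},{"translation": [-0.06,0.014,0.136],"twist": [0,0,0]},{"translation": [-0.1,0.023,0.227],"twist": [0,0,0]}], grip=0.2)

```text
t: 26.6
ee_pos: [460.4, 191.1, 351.8]
orientation: [2.807, 0.698, 0.571]
ft_force: [0.4, -0.8, -0.1]
width: 35.2
```

send_rows(commands=[{"translation": [-0.04,0.009,0.09],"twist": [0,0,0]},{"translation": [-0.08,0.018,0.18],"twist": [0,0,0]},{"translation": [-0.12,0.027,0.27],"twist": [0,0,0]},{"translation": [-0.16,0.036,0.36],"twist": [0,0,0]},{"translation": [-0.2,0.045,0.45],"twist": [0,0,0]},{"translation": [-0.24,0.054,0.54],"twist": [0,0,0]},{"translation": [-0.28,0.063,0.63],"twist": [0,0,0]},{"translation": [-0.32,0.072,0.72],"twist": [0,0,0]},{"translation": [-0.36,0.081,0.81],"twist": [0,0,0]},{"translation": [-0.36,0.081,0.81],"twist": [0,0,0]}])

```text
t: 27.6
ee_pos: [424.6, 199.5, 433.6]
orientation: [2.806, 0.699, 0.575]
ft_force: [0.1, -0.0, 0.6]
width: 35.3
```

```bash
python3 pad.py pend.pkl; python3 - <<'E'
import pickle,cv2,numpy as np
from workcell import ctrl
o=pickle.load(open('ims0.pkl','rb'))['scene']['img'];n=pickle.load(open('pend.pkl','rb'))
w=ctrl.get_image('wrist')['img']
c=lambda i:cv2.resize(i[165:290,195:345],(400,333),interpolation=2)
a=np.vstack([np.hstack([c(o),c(n)]),np.hstack([cv2.resize(w,(340,255)),np.zeros((255,460,3),np.uint8)])])
cv2.imwrite('pics/end.png',a[:,:,::-1])
E
```

```text
edge [238.8  239.19 239.4  239.51 239.45 238.9  238.5 ] mean 239.105 brass (np.int64(4), np.float64(4.34))
27.8 j6 1.857 F [ 0.5 -0.2 -0.3] M [ 0.137 -0.113  0.046] axis [ 0.411 -0.092 -0.907] w 35.2
```

View pics/end.png

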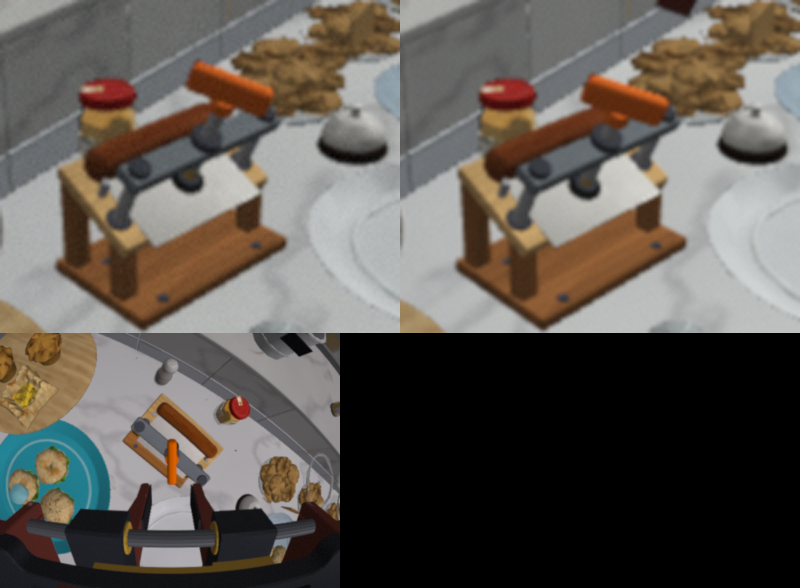

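The gripper is clear and the handle stands about half a turn from its start. The scraper, bell, honey and salt look unmoved, and the pad edge and stem reading are unchanged since release. Handing in.

```bash
python3 -c "
from workcell import ctrl
print(ctrl.close_job())"
```

```text
the job is handed in; nothing more can be done
None
```

I turned the wing handle about 3.1 rad clockwise, let go, backed the gripper out and handed the job in at about 28 s. No verdict was reported.

- **Grip:** The first two grips closed at about 18 mm, on the round hub under the bar. I backed off twice, about 13 mm in all, and regripped on the bar itself at 12.7 mm.
- **First touch:** I found it by tracking the pad's lower rim in the scene camera. The rim moved about 1.2 px per rad, then stopped at 239.09 px, about 2.06 rad from the start.
- **Final setting:** I went about 1.04 rad past the touch, which is about 4 mm of spring and 12.5 N by the stated spring rate. The force itself was not measured directly.
- **Last checks:** After release the rim (239.10 px) and the visible brass (4.3, down from about 11.5 on my colour measure) were unchanged. By eye, the scraper, bell, honey jar and salt shaker had not moved.
- **Checks that failed or disagreed:** The wrist torque was too noisy, and had the wrong sign, to show the touch by feel, so I judged it from the images alone. Side force on the gripper reached about 10 N, because the turning centre was a few millimetres off.

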